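# Fit a fresh filter cassette and zero the usage counter

## Task

Fit a fresh filter to the drip-watering controller: take the long square-sided cassette out of the sloped bin (not the short one or the round one), lower it gently, without dropping it, flat into the controller's open bay and let go. Then slide the bay's cover fully shut, and only after that turn the counter's reset knob, on the sloping face, anticlockwise all the way back to its zero stop. Leave everything else on the cart where it is.

Things in the scene. Friction and masses are not known exactly. Their poses are not given: they have to be found in the camera images.
- controller: Fixed grey drip-watering controller, 260 x 260 x 95 mm. Origin: underside centre, z up, -x is its front (towards the robot); yaw varies. Its +y half (y 20 to 130) holds the cassette bay, rim 60 mm above the cart; its -y half (y -128 to 17) is a console, face sloping 25 deg from 25 mm height at the front (x -130) to 95 mm (x 20), with the reset knob.
- bay (a point): Centre of the bay's inner floor, 12 mm above the cart, axes as controller. The bay is an open trough, inside 125 mm long (x), 90 mm wide (y), 48 mm deep to the rim; open from above while the cover is open.
- cover (a joint): Flat aluminium sliding cover of the bay, 130 x 108 x 6 mm, in m: 0 = fully shut, 0.13 = fully open (slid towards +x of the controller, away from the robot). Starts open. Stays where it is left; takes about 2 N to slide (more if faster: damping 4 N s/m).
- cover_fin (a point): Top centre of the cover's upright finger fin; moves with the cover. The fin is 14 mm thick (x), 70 mm wide (y) and stands 32 mm above the cover's upper surface, 20 mm behind the cover's front edge. Axes as controller.
- dial (a joint): Angle of the counter's reset knob in rad: 0 = at the zero stop, larger = turned clockwise (as seen looking onto the face). Starts somewhere between 0.9 and 2.2; turn it anticlockwise to bring it to 0, where a hard stop ends its travel. Friction about 0.06 N m; stays where it is left; range 0 to 2.4.
- dial_grip (a point): On the reset knob's axis, 30 mm out from the sloping face. Turns with the knob: z out of the face along the axis (25 deg from vertical, leaning to the controller's -x), x along the bar grip to its pointer. Black disc, 68 mm diameter, top 9 mm off the face; across it a bar grip 66 mm long (x), 16 thick (y), top 36 mm off the face. At zero the pointer points straight up the slope.
- bin: Fixed steel bin, 150 x 265 mm, floor sloping at 23 deg, rising away from the robot. Three equal compartments side by side along y, each 82 mm wide, walls 17 mm above the floor; in each lies one part, long side up the slope, lower end at the front lip. Origin: underside centre on the cart; x away from the robot, yaw varies.
- cassette: The fresh filter cassette, white plastic with thin grey bands, square-sided block 100 (x) x 38 (y) x 42 (z) mm, about 0.16 kg (varies). Origin: centre of its underside. Starts lying in one of the three compartments of the bin (which one varies), so its z axis is tilted 23 deg towards the robot.
- short_cassette: A shorter cassette of another type, same look, only 62 mm long, 38 x 42 mm section, in another compartment. Origin on its underside, 50 mm from its lower end, along x up the slope. Leave.
- round_filter: A round filter, white cylinder 40 mm diameter, 100 mm long on a small foot, in another compartment; origin under its centre. Leave.
- saucer: Terracotta saucer, 136 mm diameter, 22 mm high, origin under its centre. Bystander, in front of the controller.
- watering_can: Yellow plastic watering can, empty, body 136 mm diameter, 130 mm high, spout to +x up to 175 mm high, handle to -x; origin under the body's centre. Bystander, on the right.
- marker: Wooden plant marker stick, 160 x 22 x 5 mm, lying along its x; origin on its underside near the middle. Bystander, in front of the bin.
- trowel: Aluminium trowel, 295 mm long along its x (blade to +x), 60 mm wide, 26 mm high; origin on its underside near the neck. Bystander, lying between robot and equipment.
- sprayer: Small garden sprayer with trigger lever, 94 mm diameter, 205 mm high, nozzle to its -x; origin under its centre. Bystander, on the left.
There are look-alikes about, which are no part of the job. Leave any black or brown look-alike of the cassette alone.

How it is judged:
On the way, in this order (a step that is already met when the one before it is completed fails the run):
1. the long cassette lies flat in the bay, let go, cover still open (z of cassette in the frame of bay between -0.006 and 0.006 m and x of cassette in the frame of bay between -0.016 and 0.016 m and y of cassette in the frame of bay between -0.03 and 0.03 m and angle between cassette's own z axis and vertical below 0.1 rad and contact force between the fingers and cassette below 0.2 N and value of joint cover above 0.09 m and linear speed of cassette below 0.03 m/s), for 0.2 s.
2. the cover is fully shut over it (z of cassette in the frame of bay between -0.006 and 0.006 m and x of cassette in the frame of bay between -0.016 and 0.016 m and y of cassette in the frame of bay between -0.03 and 0.03 m and angle between cassette's own z axis and vertical below 0.1 rad and contact force between the fingers and cassette below 0.2 N and value of joint cover below 0.005 m), for 0.2 s.
3. the counter knob is back at its zero stop (all of step 2 and value of joint dial below 0.07 rad), for 0.2 s.
At the end, for the whole second after the job is handed in: The long cassette lies flat on the bay floor (within 6 mm of the floor, inside the bay, tilted under 0.1 rad), at rest and released; the cover is shut (within 5 mm); the knob is at its zero stop (within 0.07 rad) (all of step 3 and linear speed of cassette below 0.02 m/s); the robot touches nothing.
It fails at once if one of the other two parts in the bin shifted by more than 30 mm (distance of any of short_cassette, round_filter from where it was at the start of the episode above 0.03 m).
It fails at once if the saucer, watering can, plant marker, trowel or sprayer shifted by more than 30 mm (distance of any of saucer, watering_can, marker, trowel, sprayer from where it was at the start of the episode above 0.03 m).
It fails at once if the cassette dropped into the bay (faster than 0.7 m/s over it) (horizontal distance between cassette and bay below 0.05 m and linear speed of cassette above 0.7 m/s).
It also fails if it takes over 72 s, if anything falls off the work surface, if the arm or the gripper's body presses on something with over 40 N, if the wrist force passes 120 N, or if a joint passes its speed limit or range.

## Robot

A 6-joint arm with a two-finger parallel gripper is mounted at the origin on the work surface. World frame = base frame: x ahead of the robot, y to its left, z up, the work surface at z = 0. Lengths are in m, angles in rad, forces in N, time in s.
With the tool pointing down it reaches from about 0.225 to 0.875 m from the base axis. Payload 3.4 kg.
Tool frame: the origin (TCP) lies at the very end of the fingers, on their centre line; the grasp point (between the pads) lies 19 mm behind it (manip.tcp_to_grasp is the distance from the TCP to the grasp point, in m); z points along the fingers, y is the line along which they close (so a half turn about z gives the same grasp; the last joint's range is limited). The gripper opens to 85 mm and grips with 20 to 120 N. Pads are 22 mm wide; open, the fingers measure 114 mm over their backs; the gripper's body (76 mm by 85 mm) begins 54 mm behind the grasp point. The pads swing forward as they close: fully open they stand 13 mm farther back than shut.
Start: joints at [1.196, 0.276, 1.505, -0, 1.361, -0.121], TCP at [0.144, 0.557, 0.196] pointing down, gripper open.
Joint ranges: [-2.89, 2.89], [-0.75, 2.08], [0.22, 2.7], [-1.18, 4.32], [0.11, 2.71], [-2.7, 2.7]. Speed limits (rad/s): [2.57, 2.57, 3.14, 3.14, 3.14, 3.14].

## Interface

Orientations are given as a unit quaternion [w, x, y, z].
In Python, from rig import status, get_image, job, manip gives the robot as it stands.
- The arm moves only by the tool apply_moves, never from a script. Its arguments are lists of equal length, an entry for each row: "xyz": the shift along the tool's x, y, z each as a share of 0.3 m, from -1 to 1, a list of three; "rot": the turn, a rotation vector about the tool's x, y, z each as a share of 60 degrees, from -1 to 1, a list of three; "hand": the opening, from -1 (shut) to 1 (fully open). A call has 1 to 8 rows; each row shifts and turns the commanded pose from where the row before left it, along the tool's axes as they then stand; what a row does not reach is not made up. A row lasts 1/8 s, in which the tool goes at most 62.5 mm and 10.7 degrees, less where a joint would pass 70% of its speed; a pose out of reach is approached as far as the arm can. A call with a number of a shift or a turn outside -1 to 1 is refused whole. A call with a gripper value outside its range is refused whole. The fingers move at their own pace and stop on an object; "force" is the grip in N (left out, the last holds). Time passes only in rows, so rows that do not move let the fingers close. It gives the time, the measured TCP pose, the force, the opening and the grip force at its end, in the units of the state.
- status.get_state(): the state, without advancing time (a new reading comes with each control period).
- get_image(name): name is "scene" or "top" or "wrist"; returns a dict with "pixels" (400x640x3 uint8, red, green, blue), "fovy" (degrees; the focal length in pixels is half the picture's height over the tangent of half this angle, whatever the lens; pixels are square), "cx", "cy" (the principal point, pixels), "dist" ([k1, k2, p1, p2, k3] as OpenCV has them; the pictures are not rectified), "origin" and "orientation" of the camera in the world; the wrist camera has in their place "tool_from_camera" (4x4, takes a point from camera to tool coordinates, whose origin is the TCP and whose axes are the flange's). Camera axes: x right, y down, z forward; pixel columns grow to the right and rows downward; lengths in m; the calibration is good to about 2 mm. A picture is of the moment at which its call begins: read the wrist's pose just before it. There is no depth.
- job.sign_off(): hands the job in; it is judged then, once.
The state is a dict: "clock": time; "qpos": joint angles; "qd": joint speeds; "effort": joint torques, N m; "position": TCP position; "ee_rot": TCP orientation; "contact_force": force on the tool from outside, world axes, zero at the start; "moment": the same for the moment, N m; "width": finger opening in m; "gripper_force": force on a finger pad.
Only numpy, scipy, OpenCV 4.12 (cv2) and the standard library are available. Lean on these libraries where they do the work, as an engineer would, in place of code of your own. Each camera call takes 0.05 s, during which the arm holds its last target. There are 200 camera calls.

## Working session

There is one attempt and no reset: what is moved stays moved. The work goes in short steps, Python scripts to look and compute and a tool call to move; the robot and the scene stay as the last step left them, time stands still between calls to the robot, and variables do not carry over. Pictures are saved under pics/ and viewed, at most 10 in all, crops included, and the job is handed in when it is done.

Besides the shell and the picture viewer there is one more tool, called after "Call:" by a JSON object that holds its "fn" and its "kwargs", one argument or row to a line. apply_moves: Moves the arm, as the interface text tells. Its arguments: {"type":"object","properties":{"xyz":{"type":"array","items":{"type":"array","items":{"type":"number","minimum":-1,"maximum":1}}},"rot":{"type":"array","items":{"type":"array","items":{"type":"number","minimum":-1,"maximum":1}}},"hand":{"type":"array","items":{"type":"number"}},"force":{"type":"number"}},"required":["xyz","rot","hand"]}

```bash
mkdir -p pics; ls; cat > h.py <<'E'
import numpy as np, cv2
from rig import status, get_image, job, manip
from scipy.spatial.transform import Rotation as R
def Rq(q): return R.from_quat([q[1],q[2],q[3],q[0]])
def cam(im):
    f=200/np.tan(np.radians(im["fovy"])/2)
    K=np.array([[f,0,im["cx"]],[0,f,im["cy"]],[0,0,1.]]); return K,np.array(im["dist"],float)
def pose(im,st=None):
    if "origin" in im:
        o=im["orientation"]; o=np.array(o)
        M=Rq(o).as_matrix() if o.size==4 else o
        return M,np.array(im["origin"])
    T=np.array(im["tool_from_camera"]); Rt=Rq(st["ee_rot"]).as_matrix()
    return Rt@T[:3,:3],Rt@T[:3,3]+np.array(st["position"])
def ray(im,px,st=None):
    K,d=cam(im);M,o=pose(im,st)
    u=cv2.undistortPoints(np.array(px,float).reshape(-1,1,2),K,d).reshape(-1,2)
    return o,np.c_[u,np.ones(len(u))]@M.T
def atz(im,px,z,st=None):
    o,r=ray(im,px,st); return o+r*((z-o[2])/r[:,2])[:,None]
def proj(im,P,st=None):
    K,d=cam(im);M,o=pose(im,st)
    rv=cv2.Rodrigues(M.T)[0]; return cv2.projectPoints(np.array(P,float).reshape(-1,3),rv,-M.T@o,K,d)[0].reshape(-1,2)
E
python3 - <<'E'
from h import *
import pickle
st=status.get_state(); print(st)
for n in("scene","top","wrist"):
    im=get_image(n); pickle.dump((im,st),open(f"pics/{n}0.pkl","wb"))
    cv2.imwrite(f"pics/{n}0.png",cv2.resize(im["pixels"][:,:,::-1],(800,500)))
    print({k:v for k,v in im.items() if k!="pixels"})
E
```

```text
pics
{'clock': 0.0, 'qpos': array([ 1.19598192e+00,  2.76584663e-01,  1.50614484e+00,  1.20884626e-05,
        1.36070488e+00, -1.20958195e-01]), 'qd': array([-0.00072488, -0.00029619, -0.000461  , -0.00226644,  0.00019238,
       -0.00135851]), 'effort': array([-2.07546007e-03, -4.16759562e+01, -2.45804805e+01, -4.42826176e-04,
        1.11647020e-02, -3.52133021e-06]), 'position': array([0.14416016, 0.55601407, 0.195141  ]), 'ee_rot': array([-2.31669181e-04,  1.26588765e-01,  9.91954856e-01, -8.91268791e-04]), 'contact_force': array([-0.73057887,  0.78736117, -0.28558596]), 'moment': array([-0.0481306 , -0.00507278,  0.02016575]), 'gripper_force': 0.0, 'width': 0.08595286982592787}
{'fovy': 42.100938594267575, 'cx': 328.0441125372749, 'cy': 189.89914143654298, 'dist': array([-0.02385306,  0.        ,  0.        ,  0.        ,  0.        ]), 'origin': array([1.13050155, 0.75863751, 1.27272802]), 'orientation': array([-0.12620611,  0.32902043,  0.87667172, -0.32751223])}
{'fovy': 53.59998112668068, 'cx': 323.80338008454294, 'cy': 206.1537734086176, 'dist': array([0.0130616, 0.       , 0.       , 0.       , 0.       ]), 'origin': array([ 0.26700595, -0.02937735,  1.56491659]), 'orientation': array([ 0.04723002, -0.69754024,  0.71442611, -0.02832449])}
{'fovy': 58.03214529395478, 'cx': 317.30932569664304, 'cy': 195.82531405227016, 'dist': array([0.00684017, 0.        , 0.        , 0.        , 0.        ]), 'tool_from_camera': array([[ 1.17223062e-04, -9.54561867e-01, -2.98012800e-01,
         7.66667560e-02],
       [ 9.99999913e-01, -7.12734400e-06,  4.16178576e-04,
        -5.45806236e-04],
       [-3.99392238e-04, -2.98012823e-01,  9.54561783e-01,
        -1.77522746e-01],
       [ 0.00000000e+00,  0.00000000e+00,  0.00000000e+00,
         1.00000000e+00]])}
```

View pics/top0.png

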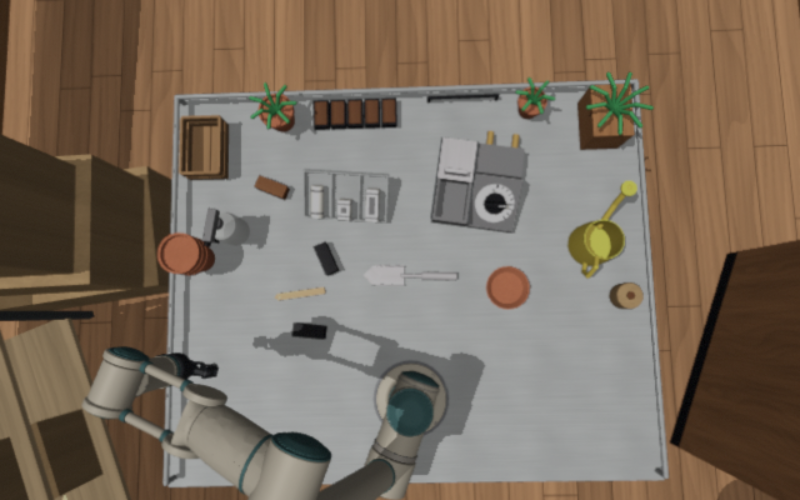

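View pics/scene0.png

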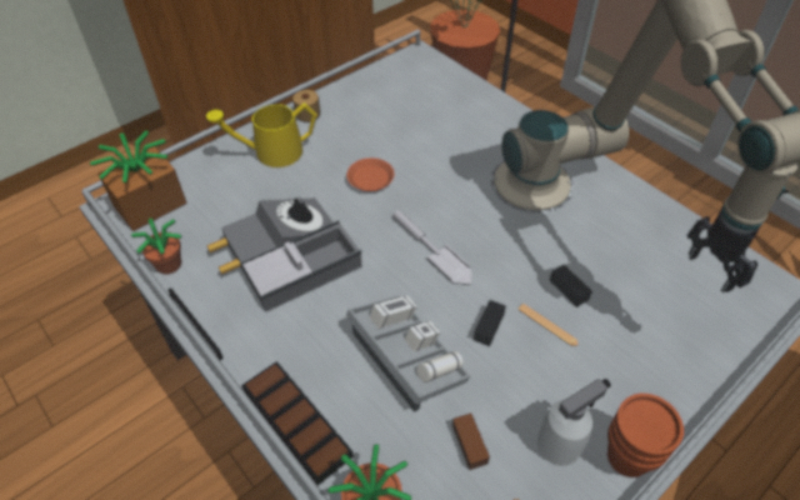

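The top view shows the bin at about (347,197) of 800x500, with the long cassette in its right compartment at (373,205). The short cassette is in the middle at (344,208) and the round filter on the left. The controller is at about (480,185) with its cover open at the back and the knob at (495,203). I'll get rough positions, then use the wrist camera.

```bash
python3 - <<'E'
from h import *
import pickle
im,st=pickle.load(open("pics/top0.pkl","rb"))
f=lambda p,z:print(np.round(atz(im,np.array(p)/1.25,z),3).tolist())
f([(305,222),(388,221),(305,171),(388,174)],0.04)
f([(373,187),(373,221),(344,208),(317,203)],0.08)
f([(432,221),(515,231),(468,224)],.04); f([(440,138),(525,150)],.07)
f([(495,203)],.09)
f([(365,275),(457,276),(508,287)],0.02)
a=cv2.resize(im["pixels"][125:185,225:325,::-1],None,fx=4,fy=4,interpolation=2)
b=cv2.resize(im["pixels"][100:190,335:435,::-1],None,fx=4,fy=4,interpolation=2)
im,st=pickle.load(open("pics/scene0.pkl","rb"))
c=cv2.resize(im["pixels"][230:330,270:385,::-1],None,fx=3.4,fy=2.4,interpolation=2)
c=cv2.resize(c,(400,360)); a=a[:240,:400]
d=cv2.resize(im["pixels"][150:250,165:295,::-1],(400,240))
cv2.imwrite("pics/c1.png",np.vstack([np.hstack([a,d]),np.hstack([b,c])]))
E
```

```text
[[0.552, 0.32, 0.04], [0.548, 0.059, 0.04], [0.716, 0.32, 0.04], [0.698, 0.057, 0.04]]
[[0.648, 0.101, 0.08], [0.542, 0.103, 0.08], [0.585, 0.191, 0.08], [0.602, 0.274, 0.08]]
[[0.544, -0.078, 0.04], [0.506, -0.334, 0.04], [0.532, -0.189, 0.04]]
[[0.8, -0.109, 0.07], [0.753, -0.37, 0.07]]
[[0.585, -0.268, 0.09]]
[[0.382, 0.136, 0.02], [0.372, -0.152, 0.02], [0.334, -0.308, 0.02]]
```

View pics/c1.png

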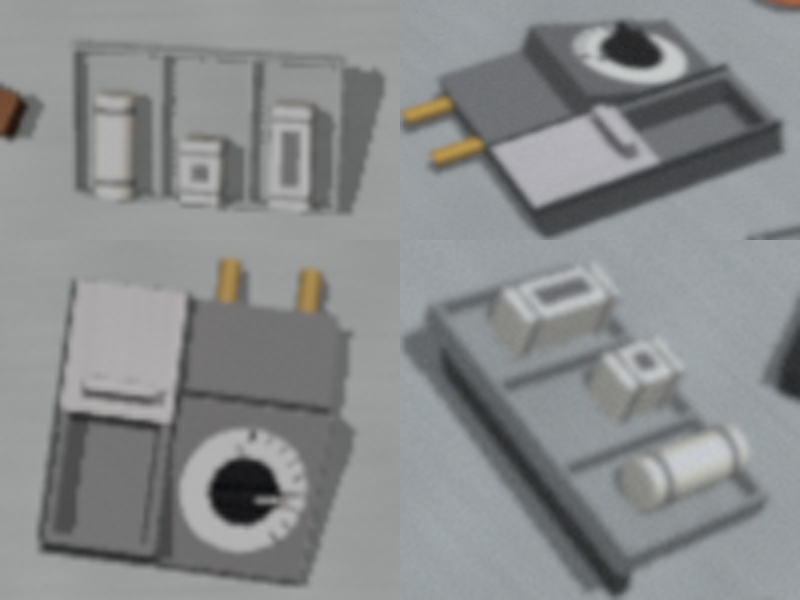

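The composite confirms the long cassette is the right one in the bin, next to the controller, and that the knob pointer faces controller-right (about 1.6 rad). Next I move to a viewpoint where the wrist camera sees both.

Call:
{"fn": "apply_moves", "kwargs": {
  "xyz": [
    [-0.144,-0.128,-0.029],
    [-0.144,-0.128,-0.029],
    [-0.144,-0.128,-0.029],
    [-0.144,-0.128,-0.029],
    [-0.144,-0.128,-0.029],
    [-0.144,-0.128,-0.029],
    [-0.144,-0.128,-0.029],
    [-0.144,-0.128,-0.029]
  ],
  "rot": [
    [0,0,0],
    [0,0,0],
    [0,0,0],
    [0,0,0],
    [0,0,0],
    [0,0,0],
    [0,0,0],
    [0,0,0]
  ],
  "hand": [0.18,0.18,0.18,0.18,0.18,0.18,0.18,0.18]
}}

```text
clock: 1.15
position: [0.4024, 0.1708, 0.2659]
ee_rot: [0.0, 0.127, 0.992, 0.0]
contact_force: [1.9, 0.8, 0.2]
width: 0.0503
gripper_force: 0.0
```

Call:
{"fn": "apply_moves", "kwargs": {
  "xyz": [
    [-0.144,-0.128,-0.029],
    [-0.144,-0.128,-0.029],
    [-0.144,-0.128,-0.029],
    [-0.144,-0.128,-0.029],
    [0,0,0],
    [0,0,0],
    [0,0,0],
    [0,0,0]
  ],
  "rot": [
    [0,0,0],
    [0,0,0],
    [0,0,0],
    [0,0,0],
    [0,0,-0.12],
    [0,0,-0.12],
    [0,0,0],
    [0,0,0]
  ],
  "hand": [0.18,0.18,0.18,0.18,0.18,0.18,0.18,0.18]
}}

```text
clock: 2.15
position: [0.5303, -0.0194, 0.3002]
ee_rot: [-0.0, 0.002, 1.0, 0.0]
contact_force: [-0.4, 0.1, 0.3]
width: 0.0502
gripper_force: 0.0
```

```bash
python3 - <<'E'
from h import *
import pickle
st=status.get_state(); im=get_image("wrist"); pickle.dump((im,st),open("pics/w1.pkl","wb"))
print(st["clock"],st["position"],st["ee_rot"],st["width"],manip.tcp_to_grasp)
cv2.imwrite("pics/w1.png",cv2.resize(im["pixels"][::-1,::-1,::-1],(800,500),interpolation=2))
E
```

```text
2.15 [ 0.53028713 -0.01944907  0.30023996] [-1.58070629e-04  1.99416631e-03  9.99997996e-01  7.96820694e-05] 0.05024970052257429 0.0187
```

View pics/w1.png

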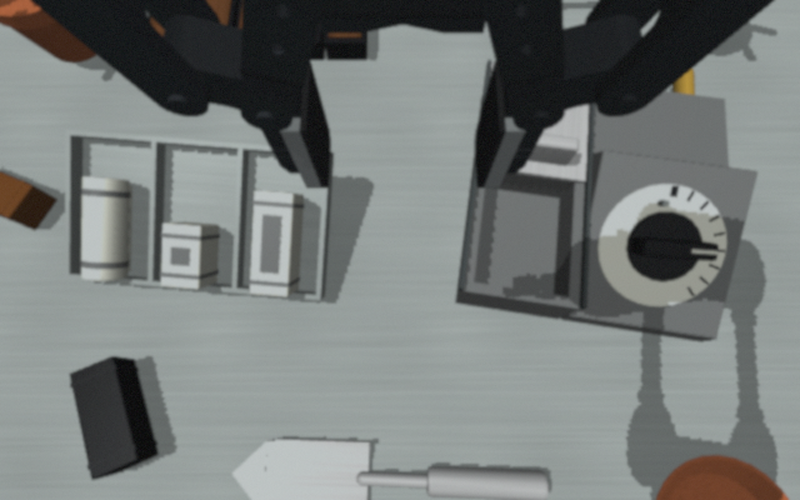

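The wrist view shows the cassette at about (275,243), the bay at (525,240), the knob at (663,246) with its pointer to the right, and the fin at (555,150) of 800x500. I'll zoom in to pick precise corners.

```bash
python3 - <<'E'
from h import *
import pickle
im,st=pickle.load(open("pics/w1.pkl","rb"))
I=im["pixels"][::-1,::-1,::-1]  # flipped coords u'=639-u
a=cv2.resize(I[140:245,190:270],(400,525),interpolation=2)   # 5x
b=cv2.resize(I[80:280,360:520],(400,500),interpolation=2) # 2.5x
for k in range(0,400,50):
    cv2.putText(a,str(190+k//5),(k,10),0,.33,(0,0,255)); cv2.putText(b,str(int(360+k/2.5)),(k,10),0,.33,(0,0,255))
for k in range(0,500,50):
    cv2.putText(a,str(140+k//5),(0,k+4),0,.33,(0,0,255)); cv2.putText(b,str(int(80+k/2.5)),(0,k+4),0,.33,(0,0,255))
cv2.imwrite("pics/c2.png",np.hstack([a[:500],b]))
E
```

```text
(no output)
```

View pics/c2.png

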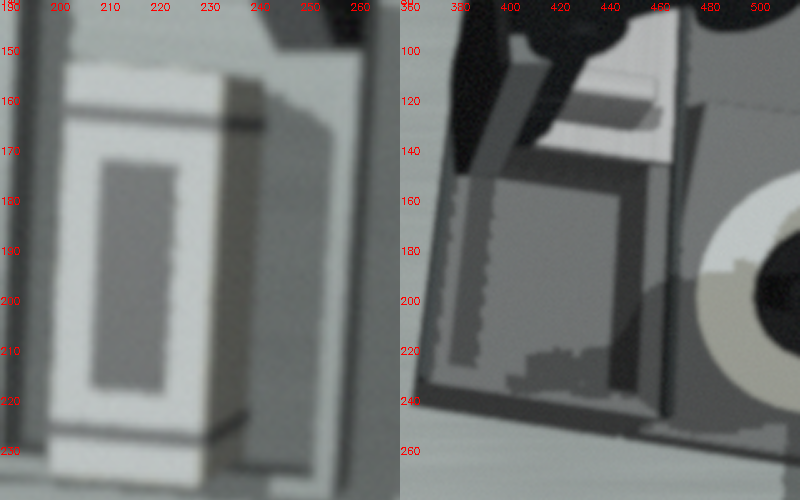

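```bash
cat > fit.py <<'E'
from h import *
import pickle
from scipy.optimize import least_squares
w,ws=pickle.load(open("pics/w1.pkl","rb")); t,ts=pickle.load(open("pics/top0.pkl","rb"))
fl=lambda p:np.array([639,399])-np.array(p,float)
# cassette
cp=fl([(203.6,152.4),(234.4,155),(231,237.4),(199.4,235)])
cm=np.array([(50,19,42),(50,-19,42),(-50,-19,42),(-50,19,42)])/1e3
T=lambda p:R.from_euler('ZY',[p[3],-np.radians(23)])
g=lambda p:(proj(w,T(p).apply(cm)+p[:3],ws)-cp).ravel()
s=least_squares(g,[.6,.1,.04,0]); print("cass",np.round(s.x,4),np.round(s.fun,1))
# controller
m=np.array([(-130,130,60),(-130,130,0),(-130,-128,0),(20,-128,95),(20,17,95)])/1e3
mp=fl([(370,232.8),(366,242),(572,272),(605.6,137.6),(482,122)])
m2=np.array([(-130,130,60),(20,-128,95),(20,17,95)])/1e3
mp2=np.array([(345,177.5),(418.8,142),(381.8,138.3)])
C=lambda p,m:R.from_euler('Z',p[2]).apply(m)+[p[0],p[1],0]
def h(p): return np.r_[(proj(w,C(p,m),ws)-mp).ravel(),(proj(t,C(p,m2))-mp2).ravel()]
q=least_squares(h,[.65,-.22,-.15],loss='soft_l1'); print("ctrl",np.round(q.x,4)); print(np.round(h(q.x).reshape(-1,2),1).tolist())
# inverse: pixel -> controller frame at height z
def loc(px,z): return np.round((R.from_euler('Z',-q.x[2]).apply(atz(w,fl(px),z,ws)-[q.x[0],q.x[1],0])*1e3),1)
b=lambda x,y:(360+(x-400)/2.5,80+y/2.5)
print("rim inner front L,R",loc([b(440,380),b(645,412)],.06).tolist())
print("floor corners: nearR, ", loc([b(635,390),b(645,165)],.06).tolist())
print("fin top R end",loc([b(658,72),b(658,100)],.098).tolist(), "cover front edge",loc([b(545,145),b(670,162)],.066).tolist())
E
python3 fit.py
```

```text
cass [ 0.6089  0.1049  0.0268 -0.0858] [ 0.4 -0.1 -0.4  0.1  0.4 -0.  -0.4  0.1]
ctrl [ 0.6547 -0.226  -0.1548]
[[-0.6, -0.5], [1.2, -1.1], [10.4, -0.5], [-1.6, 2.0], [-0.3, 2.5], [0.6, -2.2], [0.1, 1.2], [-1.3, 0.3]]
rim inner front L,R [[-127.4, 123.9, 60.0], [-128.2, 27.5, 60.0]]
floor corners: nearR,  [[-118.4, 32.5, 60.0], [-0.2, 32.5, 60.0]]
fin top R end [[29.2, 41.1, 98.0], [14.0, 40.5, 98.0]] cover front edge [[0.2, 84.9, 66.0], [0.1, 22.1, 66.0]]
```

```bash
cat >> h.py <<'E'
def go(P,Rt,st=None):
    """print: rotate-first rotvec (shares of 60deg), then shift in the target tool axes (shares of .3m)"""
    st=st or status.get_state(); Rc=Rq(st["ee_rot"]); rv=(Rc.inv()*Rt).as_rotvec()
    d=np.array(P)-st["position"]
    print("rot",np.round(rv/np.radians(60),3),"| then xyz",np.round(Rt.inv().apply(d)/.3,3),"| or xyz first",np.round(Rc.inv().apply(d)/.3,3),"len",round(np.linalg.norm(d),4))
F=R.from_matrix(np.diag([-1,1,-1.]))
CASS=np.array([.6089,.1049,.0268]); RC=R.from_euler('ZY',[-.0858,-np.radians(23)])
CY=-.1548; RCT=R.from_euler('Z',CY); CO=np.array([.6547,-.226,0])
E
python3 - <<'E'
from h import *
go(CASS+RC.apply([0,0,.106]),RC*F); go(CASS+RC.apply([0,0,.016]),RC*F)
E
```

```text
rot [ 0.016 -0.383  0.078] | then xyz [0.149 0.435 0.574] | or xyz first [-0.123  0.426  0.587] len 0.2206
rot [ 0.016 -0.383  0.078] | then xyz [0.149 0.435 0.874] | or xyz first [-0.24   0.417  0.863] len 0.2963
```

Call:
{"fn": "apply_moves", "kwargs": {
  "xyz": [
    [-0.031,0.107,0.146],
    [-0.031,0.107,0.147],
    [-0.031,0.106,0.147],
    [-0.03,0.106,0.147],
    [0,0,0],
    [0,0,0],
    [0,0,0],
    [0,0,0]
  ],
  "rot": [
    [0,0,0],
    [0,0,0],
    [0,0,0],
    [0,0,0],
    [0.005,-0.128,0.026],
    [0.005,-0.128,0.026],
    [0.006,-0.127,0.026],
    [0,0,0]
  ],
  "hand": [0.18,0.18,0.18,0.18,0.18,0.18,0.18,0.18]
}}

```text
clock: 3.2
position: [0.5628, 0.1084, 0.1224]
ee_rot: [0.196, 0.041, 0.98, -0.009]
contact_force: [0.5, -0.3, -0.6]
width: 0.0504
gripper_force: 0.0
```

```bash
python3 - <<'E'
from h import *
import pickle
go(CASS+RC.apply([0,0,.016]),RC*F)
st=status.get_state();im=get_image("wrist");I=im["pixels"].copy()
c=np.array([(50,19,42),(50,-19,42),(-50,-19,42),(-50,19,42)])/1e3
p=proj(im,RC.apply(c)+CASS,st); print(np.round(p))
cv2.polylines(I,[np.int32(np.round(p*4))],True,(255,0,0),1,cv2.LINE_AA,2)
cv2.imwrite("pics/w2.png",I[::-1,::-1,::-1])
E
```

```text
rot [-0.    -0.006  0.002] | then xyz [-0.017  0.001  0.3  ] | or xyz first [-0.019  0.001  0.3  ] len 0.0902
[[344. 269.]
 [293. 269.]
 [290. 134.]
 [347. 134.]]
```

View pics/w2.png

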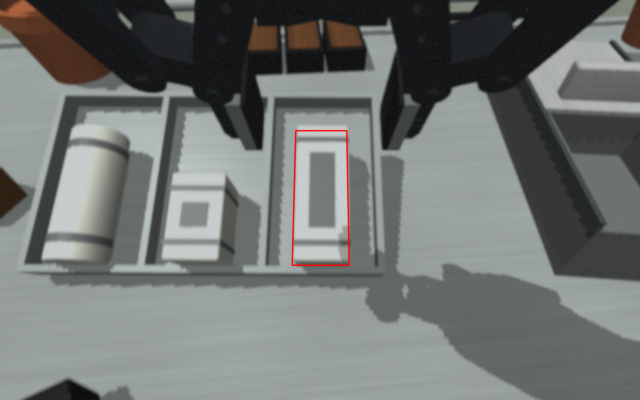

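The projected outline matches the cassette at px (293..350, 130..268), to within about 2 mm. I'll descend and grip.

Call:
{"fn": "apply_moves", "kwargs": {
  "xyz": [
    [-0.022,0.001,0.12],
    [0,0,0.1],
    [0,0,0.05],
    [0,0,0.03],
    [0,0,0],
    [0,0,0],
    [0,0,0],
    [0,0,0]
  ],
  "rot": [
    [0,-0.006,0.002],
    [0,0,0],
    [0,0,0],
    [0,0,0],
    [0,0,0],
    [0,0,0],
    [0,0,0],
    [0,0,0]
  ],
  "hand": [0.18,0.18,0.18,0.18,0.18,-0.5,-0.5,-0.5],
  "force": 35
}}

```text
clock: 4.25
position: [0.6092, 0.105, 0.0449]
ee_rot: [0.203, 0.043, 0.978, -0.008]
contact_force: [-0.1, -0.1, -0.9]
width: 0.0213
gripper_force: 0.0
```

The gripper shut to 21 mm without any grip force, so I need to look.

```bash
python3 - <<'E'
from h import *
st=status.get_state();print(st["width"],st["gripper_force"],st["position"],st["contact_force"]);im=get_image("wrist");I=im["pixels"].copy()
c=np.array([(50,19,42),(50,-19,42),(-50,-19,42),(-50,19,42)])/1e3
p=proj(im,RC.apply(c)+CASS,st)
cv2.polylines(I,[np.int32(np.round(p*4))],True,(255,0,0),1,cv2.LINE_AA,2)
s=get_image("scene")["pixels"]
cv2.imwrite("pics/w3.png",np.hstack([cv2.resize(I[::-1,::-1,::-1],(400,250)),cv2.resize(s[170:330,200:456,::-1],(400,250),interpolation=2)]))
E
```

```text
0.021291233329612684 0.0 [0.6092166  0.10498688 0.04486839] [-0.09553627 -0.09087397 -0.92233304]
```

View pics/w3.png

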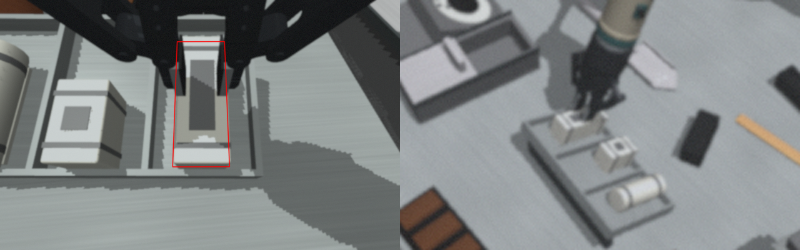

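Call:
{"fn": "apply_moves", "kwargs": {
  "xyz": [
    [0,0,0],
    [0,0,0],
    [0,0,0]
  ],
  "rot": [
    [0,0,0],
    [0,0,0],
    [0,0,0]
  ],
  "hand": [-1,-1,-1]
}}

```text
clock: 4.72
position: [0.6091, 0.1049, 0.0441]
ee_rot: [0.202, 0.043, 0.978, -0.008]
contact_force: [-0.6, 1.5, -0.3]
width: -0.0002
gripper_force: 0.0
```

```bash
python3 - <<'E'
from h import *
st=status.get_state();im=get_image("wrist");I=im["pixels"].copy()
cv2.imwrite("pics/w4f.png",I)
for w in(st["width"],):
  for z in(-.013,-.006,0,):
    P=np.array([(x,s*w/2,z) for x in(.011,-.011) for s in(1,-1)])
    p=proj(im,Rq(st["ee_rot"]).apply(P)+st["position"],st); print(z,np.round(np.array([639,399])-p).tolist())
print(st["width"],st["gripper_force"])
cv2.imwrite("pics/w4.png",cv2.resize(I[::-1,::-1,::-1][:290,180:460],(560,580),interpolation=2))
E
```

```text
-0.013 [[321.0, 175.0], [321.0, 175.0], [321.0, 135.0], [321.0, 135.0]]
-0.006 [[321.0, 180.0], [321.0, 180.0], [321.0, 141.0], [321.0, 141.0]]
0 [[321.0, 184.0], [321.0, 184.0], [321.0, 146.0], [321.0, 146.0]]
-0.0002128404186855377 0.0
```

View pics/w4.png

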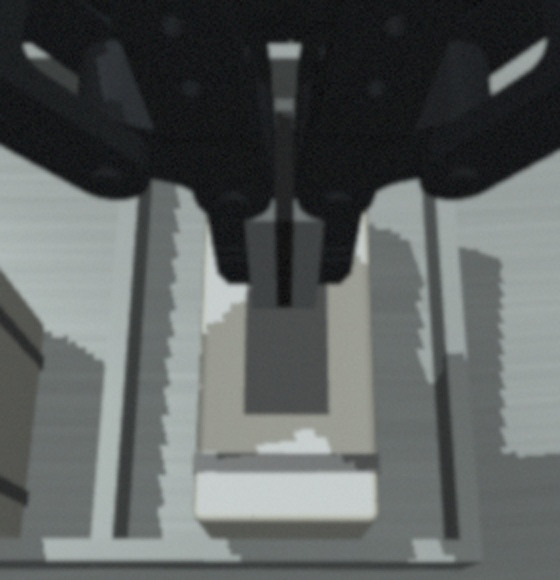

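The pads closed fully above the cassette, with no contact force. So something in the height is off, and I'll check the cassette fit against the other cameras' pixels.

```bash
python3 - <<'E'
from h import *
import pickle
c=np.array([(50,19,42),(50,-19,42),(-50,-19,42),(-50,19,42)])/1e3
P=RC.apply(c)+CASS
t,_=pickle.load(open("pics/top0.pkl","rb")); s,_=pickle.load(open("pics/scene0.pkl","rb"))
p=proj(t,P); print("top crop",np.round((p-[225,125])*4).tolist())
p=proj(s,P); print("scene crop",np.round((p-[270,230])*[400/115,3.6]+[400,240]).tolist())
for nm in("top","scene"):
    for dz in (-.02,.02):
        o=t if nm=="top" else s; print(nm,dz,np.round(proj(o,P+[0,0,dz])[0]-proj(o,P)[0],1))
st=status.get_state(); w=get_image("wrist")
print("wrist crop",np.round((np.array([639,399])-proj(w,P,st)-[180,0])*2).tolist())
print(st["position"], "TCP in cass frame",RC.inv().apply(st["position"]-CASS))
for q in [(247,305),(322,305)]:
    f=np.array([639,399])-(np.array(q)/2+[180,0]); o,r=ray(w,[f],st)
    T=Rq(st["ee_rot"]); o=T.inv().apply(o-st["position"]); r=T.inv().apply(r[0])
    for x in(.011,-.011): k=(x-o[0])/r[0]; print("pad corner at x",x,np.round(o+k*r,4))
# background-difference scene for tip
a=get_image("scene"); 
E
```

```text
top crop [[272.0, 105.0], [312.0, 108.0], [309.0, 210.0], [270.0, 208.0]]
scene crop [[528.0, 327.0], [500.0, 293.0], [593.0, 266.0], [621.0, 297.0]]
top -0.02 [0.5 1.3]
top 0.02 [-0.6 -1.3]
scene -0.02 [0.2 4.1]
scene 0.02 [-0.2 -4.2]
wrist crop [[205.0, 129.0], [357.0, 129.0], [373.0, 530.0], [191.0, 531.0]]
[0.60909118 0.10487521 0.04410175] TCP in cass frame [ 6.93761841e-03 -8.31513198e-06  1.58510891e-02]
pad corner at x 0.011 [ 0.011   0.0073 -0.0386]
pad corner at x -0.011 [-0.011   0.0098  0.0079]
pad corner at x 0.011 [ 0.011  -0.0086 -0.0385]
pad corner at x -0.011 [-0.011  -0.0113  0.0079]
```

Call:
{"fn": "apply_moves", "kwargs": {
  "xyz": [
    [0,0,0.01],
    [0,0,0.01],
    [0,0,0]
  ],
  "rot": [
    [0,0,0],
    [0,0,0],
    [0,0,0]
  ],
  "hand": [-1,-1,-1]
}}

```text
clock: 5.25
position: [0.6107, 0.1048, 0.0411]
ee_rot: [0.203, 0.043, 0.978, -0.008]
contact_force: [-14.7, 0.5, 22.6]
width: 0.0004
gripper_force: 13.3
```

```bash
python3 - <<'E'
from h import *
st=status.get_state();print(st["position"],st["contact_force"])
im=get_image("scene")
P=np.array(st["position"]);T=Rq(st["ee_rot"])
q=proj(im,[P,P+T.apply([0,0,-.038])])
x0,y0=215,165
I=cv2.resize(im["pixels"][y0:y0+120,x0:x0+160,::-1],None,fx=5,fy=5,interpolation=2)
for a,c in zip(q,[(0,0,255),(0,255,0)]): cv2.circle(I,tuple(np.int32((a-[x0,y0])*5)),4,c,1)
cv2.imwrite("pics/s5.png",I); print(q)
E
```

```text
[0.61070148 0.10478948 0.04114162] [-14.74821611   0.53650164  22.62652577]
[[311.27875312 253.44269807]
 [315.45598675 243.76761881]]
```

View pics/s5.png

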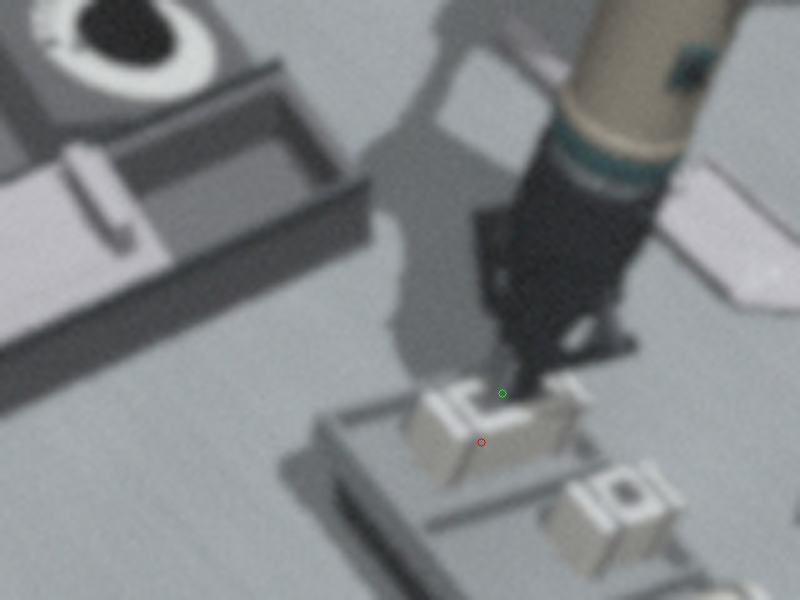

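Contact came at TCP about 12 mm above the bin floor, against a 42 mm high cassette. So the real fingertips end about 29 mm short of the reported TCP, and I'll allow for that. Now I lift, open and re-read the pose.

Call:
{"fn": "apply_moves", "kwargs": {
  "xyz": [
    [0,0,-0.03],
    [0.013,0,-0.04],
    [0,0,0],
    [0,0,0],
    [0,0,0],
    [0,0,0]
  ],
  "rot": [
    [0,0,0],
    [0,0,0],
    [0,0,0],
    [0,0,0],
    [0,0,0],
    [0,0,0]
  ],
  "hand": [-1,-1,0.18,0.18,0.18,0.18]
}}

```text
clock: 6.05
position: [0.5996, 0.1056, 0.056]
ee_rot: [0.202, 0.043, 0.978, -0.009]
contact_force: [0.1, 0.4, -0.2]
width: 0.0505
gripper_force: 0.0
```

```bash
python3 - <<'E'
from h import *
st=status.get_state();print("TCP in cass",RC.inv().apply(st["position"]-CASS),st["width"],st["contact_force"])
go(CASS+RC.apply([.003,0,-.015]),RC*F)
im=get_image("wrist")
# horizontal edge profile: find top-face near edge & sides in actual image vs predicted
c=np.array([(-50,19,42),(-50,-19,42),(-50,-19,0),(-50,19,0)])/1e3
p=proj(im,RC.apply(c)+CASS,st);print(np.round(np.array([639,399])-p))
g=cv2.cvtColor(im["pixels"][::-1,::-1],cv2.COLOR_RGB2GRAY)
col=int(639-p[:2,0].mean()); r0=int(399-p[:2,1].mean())
print(col,r0,g[r0-15:r0+10,col-10:col+10].mean(1).round().tolist())
E
```

```text
TCP in cass [ 2.81176248e-03 -7.74406737e-05  3.04809067e-02] 0.05051868720144213 [ 0.12116088  0.374675   -0.19582336]
rot [-0.     0.005 -0.002] | then xyz [-0.001  0.     0.152] | or xyz first [0.    0.    0.152] len 0.0455
[[279. 261.]
 [362. 261.]
 [354. 272.]
 [288. 272.]]
320 260 [164.0, 164.0, 163.0, 162.0, 161.0, 162.0, 167.0, 175.0, 180.0, 174.0, 152.0, 122.0, 97.0, 87.0, 86.0, 86.0, 86.0, 86.0, 87.0, 92.0, 99.0, 105.0, 107.0, 107.0, 108.0]
```

Call:
{"fn": "apply_moves", "kwargs": {
  "xyz": [
    [0,0,0.06],
    [0,0,0.04],
    [0,0,0.02],
    [0,0,0]
  ],
  "rot": [
    [0,0,0],
    [0,0,0],
    [0,0,0],
    [0,0,0]
  ],
  "hand": [0.18,0.18,0.18,0.18]
}}

```text
clock: 6.6
position: [0.6137, 0.1044, 0.0227]
ee_rot: [0.202, 0.043, 0.978, -0.009]
contact_force: [-0.1, -0.4, -0.9]
width: 0.0503
gripper_force: 0.0
```

Call:
{"fn": "apply_moves", "kwargs": {
  "xyz": [
    [0,0,0.015],
    [0,0,0.015],
    [0,0,0],
    [0,0,0],
    [0,0,0],
    [0,0,0]
  ],
  "rot": [
    [0,0,0],
    [0,0,0],
    [0,0,0],
    [0,0,0],
    [0,0,0],
    [0,0,0]
  ],
  "hand": [0.18,0.18,-0.5,-0.5,-0.5,-0.5],
  "force": 35
}}

```text
clock: 7.35
position: [0.6171, 0.1042, 0.0149]
ee_rot: [0.202, 0.043, 0.978, -0.008]
contact_force: [0.1, 0.2, -3.0]
width: 0.0369
gripper_force: 36.4
```

Gripped (width 37 mm, 36 N). Lifting.

Call:
{"fn": "apply_moves", "kwargs": {
  "xyz": [
    [0,0,-0.05],
    [0,0,-0.1],
    [0,0,-0.18],
    [0,0,-0.18],
    [0,0,0],
    [0,0,0],
    [0,0,0],
    [0,0,0]
  ],
  "rot": [
    [0,0,0],
    [0,0,0],
    [0,0,0],
    [0,0,0],
    [0,0.13,0],
    [0,0.13,0],
    [0,0.13,0],
    [0,0,0]
  ],
  "hand": [-0.5,-0.5,-0.5,-0.5,-0.5,-0.5,-0.5,-0.5]
}}

```text
clock: 8.35
position: [0.5596, 0.1091, 0.1558]
ee_rot: [0.001, 0.044, 0.999, 0.001]
contact_force: [-0.8, -0.4, -2.9]
width: 0.037
gripper_force: 36.3
```

```bash
cat >> h.py <<'E'
BAY=CO+RCT.apply([-.065,.075,.012])
E
python3 - <<'E'
from h import *
st=status.get_state();print(st["width"],st["contact_force"],BAY)
g=RC.inv().apply(np.array([.6171,.1042,.0149])-CASS)-[.0025,0,0]; print("TCP in cass",g)
for z in(.13,.0): go(BAY+RCT.apply(g)+[0,0,z],RCT*F)
im=get_image("wrist"); 
cv2.imwrite("pics/w6.png",im["pixels"][::-1,::-1,::-1])
E
```

```text
0.037027698897400464 [-0.78458447 -0.398778   -2.86591968] [ 0.60204093 -0.14187496  0.012     ]
TCP in cass [ 4.25890780e-04  5.27208551e-06 -1.41696554e-02]
rot [0.001 0.002 0.064] | then xyz [-0.27  -0.805  0.093] | or xyz first [-0.216 -0.821  0.093] len 0.2562
rot [0.001 0.002 0.064] | then xyz [-0.27  -0.805  0.527] | or xyz first [-0.215 -0.822  0.526] len 0.2997
```

Call:
{"fn": "apply_moves", "kwargs": {
  "xyz": [
    [-0.043,-0.164,0],
    [-0.043,-0.164,0],
    [-0.043,-0.164,0],
    [-0.043,-0.164,0],
    [-0.044,-0.165,0],
    [0,0,0.093],
    [0,0,0],
    [0,0,0]
  ],
  "rot": [
    [0,0,0],
    [0,0,0],
    [0,0,0],
    [0,0,0],
    [0,0,0],
    [0.001,0.002,0.064],
    [0,0,0],
    [0,0,0]
  ],
  "hand": [-0.5,-0.5,-0.5,-0.5,-0.5,-0.5,-0.5,-0.5]
}}

```text
clock: 9.4
position: [0.5994, -0.1405, 0.1283]
ee_rot: [-0.001, 0.076, 0.997, -0.0]
contact_force: [0.1, -0.7, -1.6]
width: 0.0374
gripper_force: 36.4
```

```bash
python3 - <<'E'
from h import *
st=status.get_state();print(st["position"],st["width"])
g=np.array([.0004,0,-.0142]); go(BAY+RCT.apply(g),RCT*F)
w=get_image("wrist");t=get_image("top")
# cassette corners expected (underside g below TCP) and bay rim
U=np.array(st["position"])-Rq(st["ee_rot"]).apply([-.0004,0,.0142])+0
c=np.array([(50,19,42),(50,-19,42),(-50,-19,42),(-50,19,42)])/1e3
C=np.array(st["position"])+(Rq(st["ee_rot"])*F.inv()).apply(c-g)
B=BAY+RCT.apply(np.array([(62.5,45,48),(62.5,-45,48),(-62.5,-45,48),(-62.5,45,48)])/1e3)
def dr(im,s,f):
    I=im["pixels"][:,:,::-1].copy()
    for P,col in((C,(0,0,255)),(B,(0,255,0))):
        cv2.polylines(I,[np.int32(np.round(proj(im,P,s)*4))],True,col,1,cv2.LINE_AA,2)
    return I
a=dr(w,st,1)[::-1,::-1]; b=dr(t,None,0)
cv2.imwrite("pics/w7.png",np.hstack([cv2.resize(a,None,fx=.75,fy=.75)[:,40:440],cv2.resize(b[100:190,330:450],(400,300),interpolation=2)]))
E
```

```text
[ 0.59938856 -0.14054944  0.12834181] 0.03737845551024798
rot [-0.    -0.002  0.002] | then xyz [-0.011 -0.003  0.435] | or xyz first [-0.012 -0.003  0.435] len 0.1306
```

View pics/w7.png

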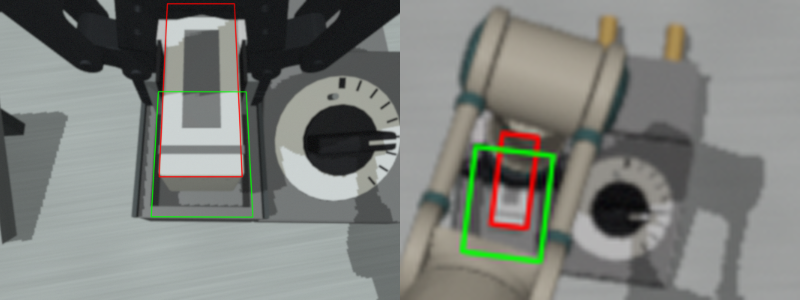

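The cassette sits as modelled (red outline) and the bay outline (green) matches the real rim at about (150..255, 92..215). Now lowering.

Call:
{"fn": "apply_moves", "kwargs": {
  "xyz": [
    [-0.017,-0.003,0.05],
    [0,0,0.1],
    [0,0,0.1],
    [0,0,0.08],
    [0,0,0.05],
    [0,0,0.03],
    [0,0,0],
    [0,0,0]
  ],
  "rot": [
    [0,-0.002,0.002],
    [0,0,0],
    [0,0,0],
    [0,0,0],
    [0,0,0],
    [0,0,0],
    [0,0,0],
    [0,0,0]
  ],
  "hand": [-0.5,-0.5,-0.5,-0.5,-0.5,-0.5,-0.5,-0.5]
}}

```text
clock: 10.5
position: [0.6057, -0.1436, 0.0053]
ee_rot: [0.001, 0.078, 0.997, -0.0]
contact_force: [0.4, -0.7, -1.6]
width: 0.0373
gripper_force: 36.5
```

Call:
{"fn": "apply_moves", "kwargs": {
  "xyz": [
    [0,0,0.007],
    [0,0,0.005],
    [0,0,0]
  ],
  "rot": [
    [0,0,0],
    [0,0,0],
    [0,0,0]
  ],
  "hand": [-0.5,-0.5,-0.5]
}}

```text
clock: 10.88
position: [0.6047, -0.1433, 0.0008]
ee_rot: [-0.0, 0.078, 0.997, -0.0]
contact_force: [0.0, 0.0, -1.5]
width: 0.0374
gripper_force: 36.5
```

Call:
{"fn": "apply_moves", "kwargs": {
  "xyz": [
    [0,0,0.005],
    [0,0,0.005],
    [0,0,0]
  ],
  "rot": [
    [0,0,0],
    [0,0,0],
    [0,0,0]
  ],
  "hand": [-0.5,-0.5,-0.5]
}}

```text
clock: 11.25
position: [0.6046, -0.1433, -0.0024]
ee_rot: [-0.001, 0.078, 0.997, -0.0]
contact_force: [0.4, -0.8, -2.0]
width: 0.0375
gripper_force: 36.5
```

Call:
{"fn": "apply_moves", "kwargs": {
  "xyz": [
    [0,0,0.005],
    [0,0,0],
    [0,0,0]
  ],
  "rot": [
    [0,0,0],
    [0,0,0],
    [0,0,0]
  ],
  "hand": [-0.5,-0.5,-0.5]
}}

```text
clock: 11.62
position: [0.6048, -0.1433, -0.0037]
ee_rot: [-0.0, 0.078, 0.997, -0.0]
contact_force: [0.1, 0.4, -1.8]
width: 0.0375
gripper_force: 36.5
```

Call:
{"fn": "apply_moves", "kwargs": {
  "xyz": [
    [0,0,0.006],
    [0,0,0],
    [0,0,0]
  ],
  "rot": [
    [0,0,0],
    [0,0,0],
    [0,0,0]
  ],
  "hand": [-0.5,-0.5,-0.5]
}}

```text
clock: 12.0
position: [0.6048, -0.1433, -0.0056]
ee_rot: [-0.0, 0.078, 0.997, -0.0]
contact_force: [1.0, 0.1, -2.0]
width: 0.0372
gripper_force: 36.5
```

Call:
{"fn": "apply_moves", "kwargs": {
  "xyz": [
    [0,0,0.006],
    [0,0,0],
    [0,0,0]
  ],
  "rot": [
    [0,0,0],
    [0,0,0],
    [0,0,0]
  ],
  "hand": [-0.5,-0.5,-0.5]
}}

```text
clock: 12.38
position: [0.6048, -0.1433, -0.0074]
ee_rot: [-0.0, 0.078, 0.997, -0.0]
contact_force: [-0.4, -0.4, -2.1]
width: 0.037
gripper_force: 36.5
```

Call:
{"fn": "apply_moves", "kwargs": {
  "xyz": [
    [0,0,0.006],
    [0,0,0],
    [0,0,0]
  ],
  "rot": [
    [0,0,0],
    [0,0,0],
    [0,0,0]
  ],
  "hand": [-0.5,-0.5,-0.5]
}}

```text
clock: 12.75
position: [0.6049, -0.1434, -0.008]
ee_rot: [-0.0, 0.078, 0.997, -0.0]
contact_force: [-2.0, 0.3, 5.5]
width: 0.0374
gripper_force: 37.4
```

Seated (contact at +7 N). Releasing, then rising.

Call:
{"fn": "apply_moves", "kwargs": {
  "xyz": [
    [0,0,0],
    [0,0,0],
    [0,0,0],
    [0,0,-0.04],
    [0,0,-0.1],
    [0,0,-0.15],
    [0,0,-0.15],
    [0,0,0]
  ],
  "rot": [
    [0,0,0],
    [0,0,0],
    [0,0,0],
    [0,0,0],
    [0,0,0],
    [0,0,0],
    [0,0,0],
    [0,0,0]
  ],
  "hand": [0.15,0.15,0.15,0.15,0.15,0.15,0.15,0.15]
}}

```text
clock: 13.75
position: [0.6081, -0.1444, 0.1282]
ee_rot: [0.005, 0.078, 0.997, -0.001]
contact_force: [0.7, -0.6, -0.4]
width: 0.0489
gripper_force: 0.0
```

```bash
python3 - <<'E'
from h import *
import pickle
st=status.get_state();w=get_image("wrist"); pickle.dump((w,st),open("pics/w8.pkl","wb"))
cv2.imwrite("pics/w8.png",w["pixels"][::-1,::-1,::-1])
c=np.array([(50,19,42),(50,-19,42),(-50,-19,42),(-50,19,42)])/1e3
for off in(0,):
    C=BAY+RCT.apply(c+[.002,0,0]); p=np.array([639,399])-proj(w,C,st); print(np.round(p,1).tolist())
g=cv2.cvtColor(w["pixels"][::-1,::-1],cv2.COLOR_RGB2GRAY)
n=p[2:].mean(0).astype(int)
print("col profile thru near end",n,g[n[1]-20:n[1]+20,n[0]-8:n[0]+8].mean(1).round().astype(int).tolist())
r=n[1]-10; print("row",r,[(int(x),int(v)) for x,v in zip(range(n[0]-80,n[0]+80,3),g[r-2:r+3,n[0]-80:n[0]+80:3].mean(0))])
# fit bay wall and bright mask contour
m=(g>150).astype(np.uint8); m[:, :]=cv2.morphologyEx(m,cv2.MORPH_OPEN,np.ones((3,3)))
k,l,s,ce=cv2.connectedComponentsWithStats(m); j=l[n[1]-8,n[0]]; print(s[j],ce[j])
E
```

```text
[[294.1, 149.9], [343.6, 149.9], [346.6, 282.6], [290.9, 282.7]]
col profile thru near end [318 282] [210, 189, 161, 141, 134, 137, 152, 180, 205, 216, 218, 218, 218, 218, 218, 218, 218, 218, 218, 217, 213, 195, 163, 133, 119, 113, 106, 98, 97, 108, 122, 131, 134, 134, 134, 134, 135, 134, 135, 135]
row 272 [(238, 85), (241, 101), (244, 138), (247, 138), (250, 100), (253, 48), (256, 47), (259, 48), (262, 76), (265, 87), (268, 87), (271, 86), (274, 87), (277, 86), (280, 87), (283, 87), (286, 97), (289, 129), (292, 137), (295, 210), (298, 214), (301, 214), (304, 215), (307, 215), (310, 215), (313, 214), (316, 215), (319, 215), (322, 215), (325, 214), (328, 213), (331, 214), (334, 214), (337, 214), (340, 214), (343, 214), (346, 202), (349, 99), (352, 87), (355, 88), (358, 88), (361, 87), (364, 96), (367, 130), (370, 131), (373, 105), (376, 60), (379, 59), (382, 69), (385, 127), (388, 130), (391, 130), (394, 131), (397, 122)]
[293 268  55  17 910] [319.8989011  276.11208791]
```

```bash
python3 - <<'E'
from h import *
import pickle
w,st=pickle.load(open("pics/w8.pkl","rb"))
for x in(-130,-127.5,-122.5,-118):
    print(x,[np.round((np.array([639,399])-proj(w,[CO+RCT.apply([x/1e3,.075,z])],st))[0],1).tolist() for z in(.06,.012)])
g=cv2.cvtColor(w["pixels"][::-1,::-1],cv2.COLOR_RGB2GRAY)
print(g[280:330:1,310:326].mean(1).round().astype(int).tolist())
for x,z in((.055,.128),(.055,.046)): go(CO+RCT.apply([x,.075,z]),RCT*F)
E
```

```text
-130 [[318.7, 308.3], [319.0, 310.1]]
-127.5 [[318.7, 304.3], [319.0, 306.8]]
-122.5 [[318.7, 296.4], [319.0, 300.2]]
-118 [[318.7, 289.4], [319.1, 294.3]]
[218, 217, 213, 195, 163, 133, 119, 113, 106, 98, 97, 108, 122, 131, 134, 134, 134, 134, 135, 134, 135, 135, 135, 135, 135, 133, 126, 108, 94, 109, 142, 164, 172, 174, 175, 176, 176, 176, 175, 175, 176, 178, 179, 180, 179, 178, 177, 176, 176, 177]
rot [-0.001  0.004 -0.002] | then xyz [-0.385  0.004 -0.008] | or xyz first [-0.385  0.005 -0.006] len 0.1155
rot [-0.001  0.004 -0.002] | then xyz [-0.385  0.004  0.265] | or xyz first [-0.384  0.005  0.267] len 0.1403
```

The cassette is inside the bay: its near end is about 6 mm from the front wall, so it is well within tolerance. Next I go behind the fin with shut fingers.

Call:
{"fn": "apply_moves", "kwargs": {
  "xyz": [
    [-0.13,0.002,0],
    [-0.13,0.002,0],
    [-0.125,0,0],
    [0,0,0],
    [0,0,0.13],
    [0,0,0.1],
    [0,0,0.035],
    [0,0,0]
  ],
  "rot": [
    [-0.001,0.004,-0.002],
    [0,0,0],
    [0,0,0],
    [0,0,0],
    [0,0,0],
    [0,0,0],
    [0,0,0],
    [0,0,0]
  ],
  "hand": [-1,-1,-1,-1,-1,-1,-1,-1]
}}

```text
clock: 14.8
position: [0.7177, -0.1596, 0.0422]
ee_rot: [-0.004, 0.077, 0.997, 0.001]
contact_force: [-0.2, 0.4, 0.1]
width: 0.0002
gripper_force: 0.0
```

```bash
python3 - <<'E'
from h import *
st=status.get_state();print(RCT.inv().apply(st["position"]-CO),st["width"],st["contact_force"])
go(CO+RCT.apply([-.092,.075,.046]),RCT*F)
E
```

```text
[0.05205812 0.07531989 0.04217028] 0.00022110052151266607 [-0.21609184  0.35674753  0.05785406]
rot [ 0.001 -0.007  0.   ] | then xyz [ 0.48  -0.001 -0.013] | or xyz first [ 0.48  -0.001 -0.009] len 0.1441
```

Call:
{"fn": "apply_moves", "kwargs": {
  "xyz": [
    [0.04,0,-0.01],
    [0.07,0,0],
    [0.07,0,0],
    [0.07,0,0],
    [0.07,0,0],
    [0.07,0,0],
    [0.04,0,0],
    [0,0,0]
  ],
  "rot": [
    [0,-0.007,0],
    [0,0,0],
    [0,0,0],
    [0,0,0],
    [0,0,0],
    [0,0,0],
    [0,0,0],
    [0,0,0]
  ],
  "hand": [-1,-1,-1,-1,-1,-1,-1,-1]
}}

```text
clock: 15.8
position: [0.5907, -0.1401, 0.047]
ee_rot: [0.002, 0.077, 0.997, -0.0]
contact_force: [-0.6, -0.4, -0.4]
width: 0.0005
gripper_force: 0.0
```

Call:
{"fn": "apply_moves", "kwargs": {
  "xyz": [
    [0.02,0,0],
    [0.015,0,0]
  ],
  "rot": [
    [0,0,0],
    [0,0,0]
  ],
  "hand": [-1,-1]
}}

```text
clock: 16.05
position: [0.582, -0.1388, 0.046]
ee_rot: [0.002, 0.077, 0.997, -0.0]
contact_force: [9.6, -1.8, -0.3]
width: 0.0
gripper_force: 5.6
```

Call:
{"fn": "apply_moves", "kwargs": {
  "xyz": [
    [0.01,0,0],
    [0.01,0,0]
  ],
  "rot": [
    [0,0,0],
    [0,0,0]
  ],
  "hand": [-1,-1]
}}

```text
clock: 16.3
position: [0.5826, -0.139, 0.0463]
ee_rot: [0.009, 0.078, 0.997, -0.001]
contact_force: [16.8, -1.5, -9.6]
width: -0.0
gripper_force: 8.2
```

Force rises with no travel, so it is at the stop. I'll back off, lift, and verify the cover and knob numerically.

Call:
{"fn": "apply_moves", "kwargs": {
  "xyz": [
    [-0.03,0,0],
    [-0.03,0,-0.02],
    [0,0,-0.15],
    [0,0,-0.18],
    [0,0,-0.18],
    [0,0,-0.18],
    [0,0,0],
    [0,0,0]
  ],
  "rot": [
    [0,0,0],
    [0,0,0],
    [0,0,0],
    [0,0,0],
    [0,0,0],
    [0,0,0],
    [0,0,0],
    [0,0,0]
  ],
  "hand": [-1,-1,-1,-1,-1,-1,-1,-1]
}}

```text
clock: 17.3
position: [0.5916, -0.1401, 0.2582]
ee_rot: [0.0, 0.077, 0.997, 0.0]
contact_force: [0.3, 0.1, -1.1]
width: 0.0003
gripper_force: 0.0
```

```bash
python3 - <<'E'
from h import *
import pickle
st=status.get_state();w=get_image("wrist"); pickle.dump((w,st),open("pics/w9.pkl","wb"));print(st["position"])
cv2.imwrite("pics/w9.png",w["pixels"][::-1,::-1,::-1])
g=cv2.cvtColor(w["pixels"],cv2.COLOR_RGB2GRAY)
def prof(y,z,xs):
    p=proj(w,[CO+RCT.apply([x/1e3,y/1e3,z]) for x in xs],st); v=cv2.remap(g,np.float32(p[:,:1]),np.float32(p[:,1:]),1)[:,0]
    return v.tolist()
for y in(50,100):
  print("z=.066 y",y,list(zip(range(-145,-85,3),prof(y,.066,range(-145,-85,3)))))
# knob: sample ring on bar top plane
n=R.from_euler('y',-25,degrees=True)  # face frame: x up slope, z out
h0=.025; 
def face(x,y,z): # x from controller front along horizontal -> not used
    pass
k0,_=pickle.load(open("pics/w1.pkl","rb"))
K=np.array([639,399])-np.array([663,246])/1.25
w1,s1=pickle.load(open("pics/w1.pkl","rb"))
o,r=ray(w1,[K],s1); o=RCT.inv().apply(o-CO); r=RCT.inv().apply(r[0])
# disc top plane 9 mm off the face: point (-.13,.,.025), normal (-sin25,0,cos25)
N=np.array([-np.sin(np.radians(25)),0,np.cos(np.radians(25))]); P0=np.array([-.13,0,.025])+N*.009
t=((P0-o)@N)/(r@N); print("knob disc centre ctrl",o+t*r)
E
```

```text
[ 0.59162081 -0.14010306  0.25824979]
z=.066 y 50 [(-145, 154), (-142, 155), (-139, 153), (-136, 154), (-133, 112), (-130, 87), (-127, 115), (-124, 167), (-121, 187), (-118, 186), (-115, 187), (-112, 164), (-109, 94), (-106, 163), (-103, 191), (-100, 187), (-97, 184), (-94, 162), (-91, 180), (-88, 185)]
z=.066 y 100 [(-145, 161), (-142, 157), (-139, 157), (-136, 157), (-133, 131), (-130, 83), (-127, 119), (-124, 160), (-121, 187), (-118, 188), (-115, 188), (-112, 176), (-109, 95), (-106, 156), (-103, 193), (-100, 191), (-97, 186), (-94, 159), (-91, 175), (-88, 188)]
knob disc centre ctrl [-0.0589626  -0.05266478  0.06805569]
```

```bash
cat >> h.py <<'E'
RF=RCT*R.from_euler('y',-25,degrees=True)   # face axes in world: x up slope, y left, z out
KN=CO+RCT.apply([-.055,-.0545,.060])        # knob axis at face
E
python3 - <<'E'
from h import *
import pickle
for nm in("w9","w1"):
    w,st=pickle.load(open(f"pics/{nm}.pkl","rb"))
    g=cv2.cvtColor(w["pixels"],cv2.COLOR_RGB2GRAY)
    def samp(P):
        p=proj(w,KN+RF.apply(P),st); 
        return cv2.remap(g,np.float32(p[:,:1]),np.float32(p[:,1:]),1)[:,0].reshape(-1)
    # disc edge: radial search at 9mm plane for dark->bright
    pts=[]
    for a in np.radians(np.arange(0,360,10)):
        rr=np.arange(.024,.046,.0005)
        v=samp(np.c_[rr*np.cos(a),rr*np.sin(a),0*rr+.009]).astype(float)
        d=np.diff(cv2.GaussianBlur(v.reshape(-1,1),(1,5),0)[:,0]); i=d.argmax()
        if d[i]>4: pts.append((rr[i]*np.cos(a),rr[i]*np.sin(a)))
    pts=np.float32(pts)*1e3
    from scipy.optimize import least_squares
    s=least_squares(lambda p:np.hypot(pts[:,0]-p[0],pts[:,1]-p[1])-p[2],[0,0,34],loss='soft_l1'); print(nm,"disc c,r mm",s.x.round(1),len(pts))
    c=s.x[:2]/1e3
    for z in(.036,):
      for a in range(-180,180,10):
        A=np.radians(a); rr=np.arange(.012,.030,.002)
        v=samp(np.c_[c[0]+rr*np.cos(A),c[1]+rr*np.sin(A),0*rr+z]); print(a,int(v.mean()),end="; ")
    print()
print(status.get_state()["qpos"].round(2))
E
```

```text
w9 disc c,r mm [-0.   0.4 33.3] 36
-180 74; -170 82; -160 92; -150 96; -140 102; -130 104; -120 104; -110 96; -100 56; -90 158; -80 91; -70 32; -60 48; -50 45; -40 39; -30 28; -20 26; -10 27; 0 25; 10 27; 20 26; 30 26; 40 25; 50 25; 60 25; 70 24; 80 32; 90 34; 100 32; 110 28; 120 29; 130 30; 140 32; 150 35; 160 47; 170 57; 
w1 disc c,r mm [-0.1  1.3 33.5] 36
-180 39; -170 53; -160 63; -150 75; -140 81; -130 88; -120 94; -110 87; -100 45; -90 115; -80 77; -70 40; -60 81; -50 82; -40 75; -30 65; -20 56; -10 40; 0 30; 10 28; 20 28; 30 29; 40 27; 50 27; 60 25; 70 24; 80 26; 90 27; 100 26; 110 25; 120 25; 130 27; 140 27; 150 27; 160 28; 170 30; 
[-0.35  0.3   1.32  0.    1.52 -1.76]
```

Knob centre confirmed to within 1 mm, with the pointer at about -88°, so the dial is near 1.53 rad. I'll orient the tool for the knob and open to about 45 mm.

```bash
python3 - <<'E'
from h import *
KN2=KN+RF.apply([0,.0007,0]); RG=RF*R.from_euler('z',-1.53)*F
go(KN2+RF.apply([0,0,.06]),RG); go(KN2+RF.apply([0,0,-.017]),RG)
E
```

```text
rot [-0.318 -0.333  1.436] | then xyz [-0.421 -0.232  0.426] | or xyz first [ 0.014 -0.431  0.476] len 0.1926
rot [-0.318 -0.333  1.436] | then xyz [-0.421 -0.232  0.682] | or xyz first [-0.094 -0.431  0.708] len 0.2503
```

Call:
{"fn": "apply_moves", "kwargs": {
  "xyz": [
    [0,0,0],
    [0,0,0],
    [0,0,0],
    [0,0,0],
    [0,0,0],
    [0,0,0],
    [0,0,0],
    [0,0,0]
  ],
  "rot": [
    [-0.032,-0.033,0.144],
    [-0.032,-0.033,0.144],
    [-0.032,-0.033,0.144],
    [-0.032,-0.033,0.144],
    [-0.032,-0.033,0.144],
    [-0.032,-0.033,0.144],
    [-0.032,-0.033,0.144],
    [-0.032,-0.033,0.144]
  ],
  "hand": [0.06,0.06,0.06,0.06,0.06,0.06,0.06,0.06]
}}

```text
clock: 18.35
position: [0.5909, -0.14, 0.256]
ee_rot: [0.137, 0.626, 0.758, 0.116]
contact_force: [0.4, 0.9, 0.1]
width: 0.0453
gripper_force: 0.0
```

Call:
{"fn": "apply_moves", "kwargs": {
  "xyz": [
    [0,0,0],
    [0,0,0],
    [-0.1,-0.058,0.106],
    [-0.1,-0.058,0.106],
    [-0.1,-0.058,0.106],
    [-0.1,-0.058,0.106],
    [0,0,0],
    [0,0,0]
  ],
  "rot": [
    [-0.032,-0.033,0.144],
    [-0.032,-0.033,0.144],
    [0,0,0],
    [0,0,0],
    [0,0,0],
    [0,0,0],
    [0,0,0],
    [0,0,0]
  ],
  "hand": [0.06,0.06,0.06,0.06,0.06,0.06,0.06,0.06]
}}

```text
clock: 19.35
position: [0.5683, -0.2596, 0.115]
ee_rot: [0.166, 0.73, 0.648, 0.139]
contact_force: [0.6, -0.1, 1.6]
width: 0.0454
gripper_force: 0.0
```

```bash
python3 - <<'E'
from h import *
KN2=KN+RF.apply([0,.0007,0]); RG=RF*R.from_euler('z',-1.53)*F
st=status.get_state(); print(st["qpos"].round(2), RF.inv().apply(st["position"]-KN2),st["width"])
go(KN2+RF.apply([0,0,-.017]),RG)
E
```

```text
[-0.68  0.22  1.91  0.36  0.66 -0.81] [0.00041704 0.00726595 0.06053803] 0.04538905406349855
rot [ 0.001 -0.003 -0.005] | then xyz [-0.024 -0.002  0.258] | or xyz first [-0.025 -0.002  0.258] len 0.0779
```

Call:
{"fn": "apply_moves", "kwargs": {
  "xyz": [
    [-0.024,-0.002,0.08],
    [0,0,0.09],
    [0,0,0.05],
    [0,0,0.02],
    [0,0,0]
  ],
  "rot": [
    [0.001,-0.003,-0.005],
    [0,0,0],
    [0,0,0],
    [0,0,0],
    [0,0,0]
  ],
  "hand": [0.06,0.06,0.06,0.06,0.06]
}}

```text
clock: 19.98
position: [0.5977, -0.2717, 0.0507]
ee_rot: [0.168, 0.728, 0.65, 0.137]
contact_force: [0.3, -0.6, 1.0]
width: 0.0456
gripper_force: 0.0
```

Call:
{"fn": "apply_moves", "kwargs": {
  "xyz": [
    [0,0,0.018],
    [0,0,0],
    [0,0,0],
    [0,0,0],
    [0,0,0],
    [0,0,0]
  ],
  "rot": [
    [0,0,0],
    [0,0,0],
    [0,0,0],
    [0,0,0],
    [0,0,0],
    [0,0,0]
  ],
  "hand": [0.06,-1,-1,-1,-1,-1],
  "force": 40
}}

```text
clock: 20.72
position: [0.5993, -0.2724, 0.0457]
ee_rot: [0.168, 0.728, 0.65, 0.137]
contact_force: [-4.3, 0.6, 5.6]
width: 0.015
gripper_force: 41.0
```

```bash
python3 - <<'E'
from h import *
KN2=KN+RF.apply([0,.0007,0])
st=status.get_state(); print(st["qpos"].round(2), RF.inv().apply(st["position"]-KN2),st["width"],st["gripper_force"],st["contact_force"],st["moment"])
E
```

```text
[-0.66  0.35  1.94  0.43  0.51 -0.89] [ 0.00069958 -0.00059793 -0.01613337] 0.015009317144200097 40.96492409706116 [-4.26818078  0.63720366  5.56657881] [ 0.09143516  0.6099489  -0.02982938]
```

The bar is gripped (15 mm, 41 N). Turning anticlockwise.

Call:
{"fn": "apply_moves", "kwargs": {
  "xyz": [
    [0,0,0],
    [0,0,0],
    [0,0,0],
    [0,0,0],
    [0,0,0],
    [0,0,0],
    [0,0,0],
    [0,0,0]
  ],
  "rot": [
    [0,0,-0.07],
    [0,0,-0.13],
    [0,0,-0.13],
    [0,0,-0.13],
    [0,0,-0.13],
    [0,0,-0.13],
    [0,0,-0.13],
    [0,0,0]
  ],
  "hand": [-1,-1,-1,-1,-1,-1,-1,-1]
}}

```text
clock: 21.72
position: [0.5991, -0.2725, 0.0456]
ee_rot: [0.211, 0.377, 0.9, 0.051]
contact_force: [-5.7, -0.3, 4.1]
width: 0.015
gripper_force: 41.1
```

```bash
cat > k.py <<'E'
from h import *
KN2=KN+RF.apply([0,.0007,0])
st=status.get_state(); T=RF.inv()*Rq(st["ee_rot"])*F.inv()
print(st["qpos"].round(2), RF.inv().apply(st["position"]-KN2).round(4),st["width"],st["gripper_force"],st["contact_force"].round(1),"moment face",RF.inv().apply(st["moment"]).round(2),"rel rotvec",T.as_rotvec().round(3))
E
python3 k.py
```

```text
[-0.66  0.35  1.94  0.43  0.51 -1.78] [ 0.0005 -0.0007 -0.0161] 0.014989212126824795 41.085301637649536 [-5.7 -0.3  4.1] moment face [-0.18  0.7   0.1 ] rel rotvec [-0.001 -0.001 -0.638]
```

Call:
{"fn": "apply_moves", "kwargs": {
  "xyz": [
    [0,0,0],
    [0,0,0],
    [0,0,0],
    [0,0,0],
    [0,0,0],
    [0,0,0],
    [0,0,0]
  ],
  "rot": [
    [0,0,-0.13],
    [0,0,-0.13],
    [0,0,-0.13],
    [0,0,-0.12],
    [0,0,-0.08],
    [0,0,-0.04],
    [0,0,0]
  ],
  "hand": [-1,-1,-1,-1,-1,-1,-1]
}}

```text
clock: 22.6
position: [0.5993, -0.2727, 0.0457]
ee_rot: [0.216, 0.067, 0.974, -0.019]
contact_force: [-6.2, -0.9, 5.5]
width: 0.0149
gripper_force: 41.8
```

```bash
python3 k.py
```

```text
[-0.66  0.35  1.94  0.43  0.51 -2.43] [ 0.0007 -0.0009 -0.0161] 0.014908388370404636 41.77806794643402 [-6.2 -0.9  5.5] moment face [-0.29  0.75 -0.79] rel rotvec [-0.001 -0.002  0.017]
```

A moment of 0.8 N m against the turn means the zero stop is reached. Releasing and retreating.

Call:
{"fn": "apply_moves", "kwargs": {
  "xyz": [
    [0,0,0],
    [0,0,0],
    [0,0,0],
    [0,0,-0.05],
    [0,0,-0.12],
    [0,0,-0.18],
    [0,0,-0.18],
    [0,0,0]
  ],
  "rot": [
    [0,0,0],
    [0,0,0],
    [0,0,0],
    [0,0,0],
    [0,0,0],
    [0,0,0],
    [0,0,0],
    [0,0,0]
  ],
  "hand": [0.06,0.06,0.06,0.06,0.06,0.06,0.06,0.06]
}}

```text
clock: 23.6
position: [0.534, -0.2636, 0.1958]
ee_rot: [0.22, 0.065, 0.973, -0.023]
contact_force: [-0.6, -0.8, -0.5]
width: 0.0455
gripper_force: 0.0
```

```bash
python3 - <<'E'
from h import *
st=status.get_state(); w=get_image("wrist"); g=cv2.cvtColor(w["pixels"],cv2.COLOR_RGB2GRAY); print(st["position"],st["clock"])
def samp(P):
    p=proj(w,P,st); return cv2.remap(g,np.float32(p[:,:1]),np.float32(p[:,1:]),1)[:,0].reshape(-1)
rr=np.arange(.014,.030,.002)
for a in range(-60,61,4):
    A=np.radians(a); print(a,int(samp(KN+RF.apply(np.c_[rr*np.cos(A),.0007+rr*np.sin(A),0*rr+.036])).mean()),end="; ")
print()
for y in(.05,.1):
    xs=np.arange(-.139,-.085,.003); print(y,[(round(x*1e3),int(v)) for x,v in zip(xs,samp(CO+RCT.apply(np.c_[xs,0*xs+y,0*xs+.066])))])
xs=np.arange(-.01,.04,.003); print("rear",[(round(x*1e3),int(v)) for x,v in zip(xs,samp(CO+RCT.apply(np.c_[xs,0*xs+.06,0*xs+.066])))])
E
```

```text
[ 0.5340231  -0.26362073  0.19576581] 23.6
-60 55; -56 58; -52 62; -48 66; -44 72; -40 75; -36 81; -32 83; -28 87; -24 86; -20 69; -16 46; -12 68; -8 135; -4 199; 0 170; 4 86; 8 49; 12 48; 16 69; 20 92; 24 104; 28 105; 32 104; 36 102; 40 100; 44 97; 48 96; 52 94; 56 90; 60 85; 
0.05 [(-139, 69), (-136, 67), (-133, 90), (-130, 120), (-127, 110), (-124, 183), (-121, 194), (-118, 192), (-115, 192), (-112, 177), (-109, 106), (-106, 104), (-103, 103), (-100, 97), (-97, 86), (-94, 77), (-91, 76), (-88, 90)]
0.1 [(-139, 69), (-136, 68), (-133, 79), (-130, 120), (-127, 113), (-124, 173), (-121, 188), (-118, 187), (-115, 188), (-112, 178), (-109, 112), (-106, 108), (-103, 109), (-100, 110), (-97, 112), (-94, 115), (-91, 154), (-88, 192)]
rear [(-10, 187), (-7, 188), (-4, 188), (-1, 188), (2, 180), (5, 139), (8, 120), (11, 120), (14, 118), (17, 119), (20, 120), (23, 120), (26, 119), (29, 120), (32, 119), (35, 119), (38, 120)]
```

The pointer is within about 2° of straight up the slope. The cover spans controller x -125 to +5 mm, centred over the bay, and the arm is clear. Handing in.

```bash
python3 -c "
from rig import job
print(job.sign_off())"
```

```text
the job is handed in; nothing more can be done
None
```

The long cassette is in the bay, the cover was pushed shut to its stop, the reset knob was then turned back to its zero stop, and the job is handed in at about 24 s; sign-off gave no verdict, so these rest on my force and image checks.

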